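Lock the window ring of an inclined view cell with a two-pin spanner

ROBOT

A 6-joint arm with a two-finger parallel gripper is mounted at the origin on a cart in front of the work surface, level with it; the furniture and walls round the work are solid. World frame = base frame: x ahead of the robot, y to its left, z up, the work surface at z = 0. Lengths are in m, angles in rad, forces in N, time in s.
With the tool pointing down it reaches from about 0.375 to 0.75 m from the base axis. Payload 9 kg.
Tool frame: the origin (TCP) lies on the centre line of the jaws, within the pads' length; the fingertips stand 22 mm ahead of it and the grasp point (between the pads) lies 3 mm ahead of it; z points along the fingers, y is the line along which they close (so a half turn about z gives the same grasp; the last joint's range is limited). The gripper opens to 85 mm and grips with 20 to 120 N. Pads are 22 mm wide; open, the fingers measure 114 mm over their backs; the gripper's body (76 mm by 85 mm) begins 54 mm behind the grasp point. The pads swing forward as they close: fully open they stand 13 mm farther back than shut.
Start: joints at [-1.397, 0.104, 0.097, 1.564, 0, 1.353], TCP at [0.229, -0.555, 0.253] pointing down, gripper open.
Joint ranges: [-2.99, 2.99], [-0.84, 1.86], [-1.1, 1.16], [-1.84, 2.11], [-1.51, 1.56], [-3.14, 3.14]. Speed limits (rad/s): [2.22, 2.22, 2.57, 3.14, 3.14, 3.14].

INTERFACE

Orientations are given as a rotation vector (axis times angle).
In Python, from cell import robot gives the robot as it stands.
- The arm moves only by the tool jog_arm, never from a script. Its argument "series" is a list of rows, each a list of 3 entries, a list of its own where there are three numbers: the finger opening in m, from 0 to 0.0854, then the shift along the tool's x, y, z in m, then the turn, a rotation vector about the tool's x, y, z in rad. In form: [[gripper, [tx, ty, tz], [ax, ay, az]], ...]. A call has 1 to 10 rows; each row is the pose to reach, as a shift and turn from the pose commanded when the call began, along the tool's axes at that moment; what a row does not reach only later rows make up. A row lasts 1/12 s, in which the tool goes at most 41.7 mm and 7.16 degrees, less where a joint would pass 70% of its speed; a pose out of reach is approached as far as the arm can. A call with a gripper value outside its range is refused whole. The fingers move at their own pace and stop on an object; "force" is the grip in N (left out, the last holds). Time passes only in rows, so rows that repeat a pose let the fingers close. It gives the time, the measured TCP pose, the force, the opening and the grip force at its end, in the units of the state.
- robot.get_obs(): the state, without advancing time (a new reading comes with each control period).
- robot.read_camera(name): name is "scene" or "top" or "wrist"; returns the picture (384x512x3 uint8, blue, green, red); there is no depth.
- robot.camera_model(name): a dict with "fov_y" (degrees; the focal length in pixels is half the picture's height over the tangent of half this angle, whatever the lens; pixels are square), "cx", "cy" (the principal point, pixels), "extrinsics" (4x4, takes a point from camera to world coordinates). Camera axes: x right, y up, looking along -z (the intrinsics and any distortion apply to the point x, -y, -z); pixel columns grow to the right and rows downward; lengths in m; the calibration is good to about 2 mm. The wrist camera is an equidistant fisheye: a pixel r from the principal point sees the ray r / f radians off the axis. A picture is of the moment at which its call begins: read the wrist's pose just before it. camera_model takes no time and is no camera call; for the wrist camera it gives the pose at the moment of the call.
- robot.close_job(): hands the job in; it is judged then, once.
The state is a dict: "t": time; "joint_positions": joint angles; "joint_vel": joint speeds; "tau": joint torques, N m; "position": TCP position; "orientation": TCP orientation; "ft_force": force on the tool from outside, world axes, zero at the start; "torque": the same for the moment, N m; "opening": finger opening in m; "gripper_force": force on a finger pad.
Only numpy, scipy, OpenCV 4.12 (cv2) and the standard library are available. Lean on these libraries where they do the work, as an engineer would, in place of code of your own. Each camera call takes 0.05 s, during which the arm holds its last target. There are 200 camera calls.

TASK

The retaining ring that holds the window of the inclined glass cell is still loose: take the face spanner whose two pins fit it from the rack and seat both pins fully in the ring's holes, square to the tilted ring, before you turn anything. With the spanner, turn the ring clockwise (seen from outside) until it is fully home against its stop. Then put the spanner back upright in the empty slot of the rack, and leave the other spanner and the things standing around where they are.

Things in the scene. Friction and masses are not known exactly. Their poses are not given: they have to be found in the camera images.
- ring_face (a point): centre of the outer face of the retaining ring (aluminium, 94 mm outside, 54 inside, 16 thick, face about 150 mm above the worktop, on a glass barrel with steel flanges). z points out of the face along the axis, which leans 30 degrees from vertical toward the robot; x points through one of the two pin holes. Turns with the ring; nothing within 60 mm of it stands above the face
- hole_a (a point): middle of the mouth of one pin hole, 36 mm from the ring's centre along +x of ring_face, in the plane of the face; round, 11.5 mm wide, chamfered, 16 mm deep
- hole_b (a point): the same for the other pin hole, 36 mm from the centre along -x of ring_face
- lock_ring (a joint): turn of the ring in rad; grows clockwise seen from outside. Starts at 0.1 to 0.5; 1.2 is fully home at a rigid stop, where a black line on the ring (a quarter turn from the holes) meets one on the flange. It stays where it is left; turning takes about 0.3 N m, and the ring does not move along its axis
- wide_spanner_grip (a point): centre of the black handle of the spanner that fits, a T-shaped two-pin face spanner of 0.18 to 0.35 kg, standing pins down in the rack; the handle is 44 mm along x, 24 along y, 56 high. z points up the shank away from the pins, x runs through both pins. Below the handle a 16 mm round shank 28 mm long, then a flat head 96 x 24 x 12 mm
- wide_spanner_seat (a point): same spanner, same axes: midway between its pins on the underside of the head, 68 mm below the handle's centre. Two pins 8 mm in diameter stick out 12 mm below it at x = +36 and -36 mm, the last 4 mm tapered to 4 mm. It meets ring_face when fully engaged and a bay point when in the rack. A half turn about z changes nothing
- narrow_spanner_grip (a point): centre of the handle of the other spanner, which does not fit: the same shape but its pins are only 50 mm apart and its head 74 mm long; it stays in the rack
- rack: low white rack on a grey foot, 244 x 74 mm, fixed, its flat top 34 mm up; origin under its centre on the worktop, x along its length. It holds the two spanners end to end, heads along x, in two slots 112 mm apart, each 84 mm long, 13 mm wide, 18 mm deep. Either spanner can be in either slot
- bay_left (a point): middle of one slot of the rack, at the level of the rack's top, 34 mm above the worktop; axes as the rack's
- bay_right (a point): middle of the other slot of the rack, at the level of the rack's top; axes as the rack's
- view_cell: the fixed stand that carries the inclined cell: grey foot plate 150 x 160 mm; origin under its centre; the ring leans toward its -x side. The cell does not move on it
- petri_dish: flat glass dish, 102 mm across, 20 mm high, loose on the worktop; a bystander; origin under its centre
- small_bottle: small glass bottle with a screw cap, 56 mm across, 105 mm high, loose; a bystander; origin under its centre
- white_lid: flat white lid, 108 mm across, 28 mm high, loose; a bystander; origin under its centre

How it is judged:
On the way, in this order (a step that is already met when the one before it is completed fails the run):
1. the spanner with the wide pins is square on the ring with both pins fully in its holes, before the ring is turned (joint below 0.6) (distance between wide_spanner_seat and ring_face below 0.006 m and angle between the z axis of wide_spanner_seat and the z axis of ring_face, either way round below 0.07 rad and angle between the x axis of wide_spanner_seat and the x axis of ring_face, either way round below 0.2 rad and value of joint lock_ring below 0.6 rad), for 0.1 s.
2. the ring is turned home to its stop with the spanner still engaged (value of joint lock_ring above 1.13 rad and distance between wide_spanner_seat and ring_face below 0.01 m), for 0.1 s.
At the end, for the whole second after the job is handed in: The ring is within about 0.08 rad of its stop (joint above 1.12), the wide spanner stands upright (within 0.1 rad) in a slot of the rack with the middle of its head's underside within 10 mm of the slot's middle at the rack's top, and the narrow spanner still stands upright in its slot (value of joint lock_ring above 1.12 rad and (distance between wide_spanner_seat and bay_left below 0.01 m or distance between wide_spanner_seat and bay_right below 0.01 m) and angle between each of wide_spanner_seat, narrow_spanner_grip's own z axis and vertical below 0.1 rad); the robot touches nothing.
It fails at once if the other spanner is lifted or pushed more than 20 mm (distance of narrow_spanner_grip from where it was at the start of the episode above 0.02 m).
It fails at once if the glass dish, the small bottle or the white lid is pushed more than 30 mm (distance of any of petri_dish, small_bottle, white_lid from where it was at the start of the episode above 0.03 m).
It also fails if it takes over 56 s, if anything falls off the work surface, if the arm or the gripper's body presses on something with over 40 N, if the wrist force passes 120 N, or if a joint passes its speed limit or range.

## Working session

There is one attempt and no reset: what is moved stays moved. The work goes in short steps, Python scripts to look and compute and a tool call to move; the robot and the scene stay as the last step left them, time stands still between calls to the robot, and variables do not carry over. Pictures are saved under pics/ and viewed, at most 10 in all, crops included, and the job is handed in when it is done.

Besides the shell and the picture viewer there is one more tool, called by a JSON object that holds its "api" and its "payload". jog_arm: Moves the arm, as the interface text tells. Its arguments: {"type":"object","properties":{"series":{"type":"array","items":{"type":"array"}},"force":{"type":"number"}},"required":["series"]}

```bash
mkdir -p pics; cat > h.py <<'E'
import numpy as np,cv2
from scipy.spatial.transform import Rotation as R
from cell import robot
def snap(n,f):
    m=robot.camera_model(n); im=np.array(robot.read_camera(n)); cv2.imwrite(f'pics/{f}.png',im)
    np.savez(f'pics/{f}.npz',n=n,fov=m['fov_y'],c=[m['cx'],m['cy']],E=m['extrinsics']); return im
def ray(f,uv):
    d=np.load(f'pics/{f}.npz'); F=192/np.tan(np.radians(d['fov'])/2); x,y=(np.array(uv,float)-d['c'])/F
    if str(d['n'])=='wrist':
        r=np.hypot(x,y); s=np.sin(r)/max(r,1e-9); v=np.array([x*s,-y*s,-np.cos(r)])
    else: v=np.array([x,-y,-1]); v/=np.linalg.norm(v)
    E=d['E']; return E[:3,3],E[:3,:3]@v
def atz(f,uv,z):
    o,v=ray(f,uv); return o+v*(z-o[2])/v[2]
def proj(f,p):
    d=np.load(f'pics/{f}.npz'); F=192/np.tan(np.radians(d['fov'])/2); E=d['E']
    q=E[:3,:3].T@(np.array(p)-E[:3,3]); x,y,z=q[0],-q[1],-q[2]
    if str(d['n'])=='wrist':
        rr=np.hypot(x,y); t=np.arctan2(rr,z); return d['c']+F*t*np.array([x,y])/rr
    return d['c']+F*np.array([x,y])/z
def tri(obs):
    A=0;b=0
    for f,uv in obs:
        o,v=ray(f,uv); P=np.eye(3)-np.outer(v,v); A=A+P; b=b+P@o
    return np.linalg.solve(A,b)
E
python3 - <<'E'
from h import *
for n in('scene','top','wrist'):
    snap(n,n+'0'); m=robot.camera_model(n); print(n,m['fov_y'],m['cx'],m['cy'],np.round(m['extrinsics'],3).tolist(),[k for k in m])
a=cv2.imread('pics/scene0.png');b=cv2.imread('pics/top0.png')
cv2.imwrite('pics/st.png',cv2.resize(np.vstack([a,b]),None,fx=.78,fy=.78))
print(robot.get_obs())
E
```

```text
scene 47.74033820284873 249.59039798288904 191.69999909965648 [[-0.902, 0.256, -0.347, 0.007], [-0.43, -0.493, 0.756, 1.043], [0.022, 0.832, 0.555, 0.899], [0.0, 0.0, 0.0, 1.0]] ['fov_y', 'cx', 'cy', 'extrinsics']
top 46.294854972212335 253.68144688357103 181.73569261649817 [[0.0, 0.995, -0.105, 0.403], [-1.0, 0.001, 0.013, -0.021], [0.013, 0.105, 0.994, 1.291], [0.0, 0.0, 0.0, 1.0]] ['fov_y', 'cx', 'cy', 'extrinsics']
wrist 65.70646984690485 255.47298829910886 194.95299515080546 [[0.382, 0.891, 0.246, 0.291], [-0.924, 0.368, 0.099, -0.529], [-0.002, -0.265, 0.964, 0.374], [0.0, 0.0, 0.0, 1.0]] ['fov_y', 'cx', 'cy', 'extrinsics']
{'t': 0.15, 'joint_positions': array([-1.39666622e+00,  1.04573850e-01,  9.66603393e-02,  1.56391137e+00,
        1.02814347e-05,  1.35308099e+00]), 'joint_vel': array([-0.00213227, -0.00149277,  0.00266914, -0.00075963,  0.00067709,
        0.0011301 ]), 'tau': array([ 3.74483920e-03, -5.57359207e+01,  5.04004169e+01,  1.25592298e-02,
       -2.43890245e-04, -2.46291972e-05]), 'position': array([ 0.22909866, -0.55428825,  0.25270093]), 'orientation': array([-3.08048073e+00, -6.11378993e-01, -5.13357503e-05]), 'ft_force': array([ 0.32708344, -0.64206263, -1.06478077]), 'torque': array([-0.00040634,  0.02725449, -0.01503701]), 'gripper_force': 0.0, 'opening': 0.08581666229145997}
```

View pics/top0.png

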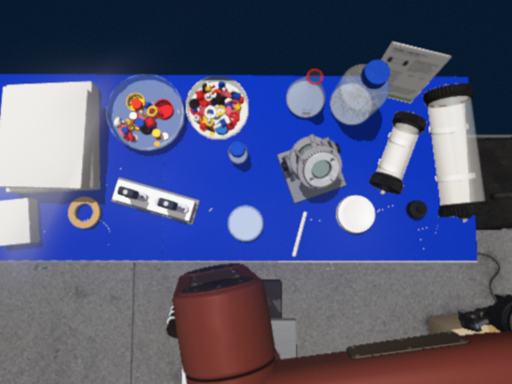

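View pics/scene0.png

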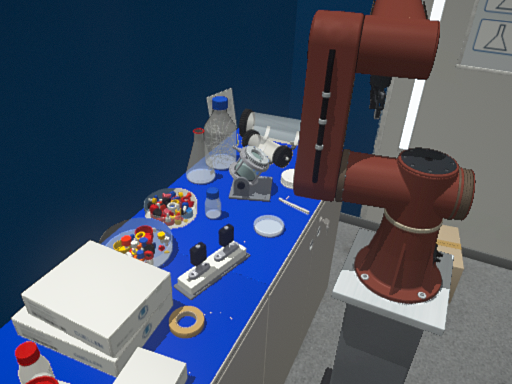

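The top view shows the rack around (155,200), the cell ring around (321,166), the dish at (245,223), the lid at (355,214) and the bottle at (237,152). I'll enlarge the rack and the ring next.

```bash
python3 - <<'E'
from h import *
t=cv2.imread('pics/top0.png');s=cv2.imread('pics/scene0.png')
r=lambda im,x,y,w,h:cv2.resize(im[y:y+h,x:x+w],(400,300),interpolation=cv2.INTER_CUBIC)
cv2.imwrite('pics/c1.png',np.vstack([np.hstack([r(t,105,165,100,75),r(t,265,120,100,75)]),np.hstack([r(s,165,215,100,75),r(s,215,130,100,75)])]))
for n,uv,z in[('rackc',(155,200),.034),('ring',(321,166),.15),('dish',(245,223),.02),('lid',(355,214),.028),('bottle',(237,148),.1)]: print(n,atz('top0',uv,z).round(3))
E
```

```text
rackc [0.484 0.238 0.034]
ring [ 0.564 -0.209  0.15 ]
dish [ 0.42  -0.013  0.02 ]
lid [ 0.445 -0.323  0.028]
bottle [0.62  0.008 0.1  ]
```

View pics/c1.png

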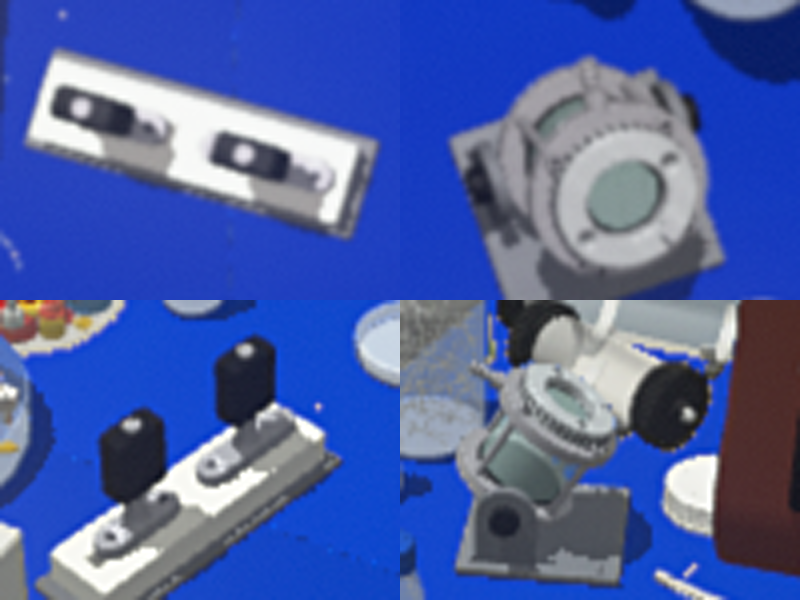

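```bash
cat >> h.py <<'E'
def down(yaw): return R.from_euler('z',yaw)*R.from_euler('x',np.pi)
def rel(p,Rt,cur=None):
    o=robot.get_obs() if cur is None else cur; R0=R.from_rotvec(o['orientation'])
    print('shift',R0.inv().apply(np.array(p)-o['position']).round(4).tolist(),'turn',(R0.inv()*Rt).as_rotvec().round(4).tolist(),'dist',np.linalg.norm(np.array(p)-o['position']).round(3))
E
python3 - <<'E'
from h import *
print(atz('top0',(166,204),.13),atz('top0',(126,191.5),.13))
rel([.465,.185,.26],down(np.radians(73)))
E
```

```text
[0.46739851 0.18972972 0.13      ] [0.49962385 0.29349384 0.13      ]
shift [0.5004, -0.5932, -0.0066] turn [-0.0008, -0.0007, -0.8822] dist 0.776
```

{"api": "jog_arm", "payload": {"series": [[0.085, [0.5, -0.593, 0], [0, 0, -0.882]], [0.085, [0.5, -0.593, 0], [0, 0, -0.882]], [0.085, [0.5, -0.593, 0], [0, 0, -0.882]], [0.085, [0.5, -0.593, 0], [0, 0, -0.882]], [0.085, [0.5, -0.593, 0], [0, 0, -0.882]], [0.085, [0.5, -0.593, 0], [0, 0, -0.882]], [0.085, [0.5, -0.593, 0], [0, 0, -0.882]], [0.085, [0.5, -0.593, 0], [0, 0, -0.882]], [0.085, [0.5, -0.593, 0], [0, 0, -0.882]], [0.085, [0.5, -0.593, 0], [0, 0, -0.882]]]}}

```text
t: 0.98
position: [0.3557, -0.1557, 0.2532]
orientation: [2.526, 1.867, 0.0]
ft_force: [2.0, -0.4, -0.7]
opening: 0.0849
gripper_force: 0.0
```

```bash
python3 - <<'E'
from h import *
rel([.465,.185,.26],down(np.radians(73))); print(robot.get_obs()['joint_positions'])
E
```

```text
shift [0.3578, 0.0046, -0.0069] turn [0.0005, 0.0002, -0.0009] dist 0.358
[-7.52932687e-01 -5.59770285e-01 -4.76220486e-01  1.65377540e+00
  9.45369586e-06  1.11547145e+00]
```

{"api": "jog_arm", "payload": {"series": [[0.085, [0.345, 0.005, -0.007], [0, 0, 0]], [0.085, [0.345, 0.005, -0.007], [0, 0, 0]], [0.085, [0.345, 0.005, -0.007], [0, 0, 0]], [0.085, [0.345, 0.005, -0.007], [0, 0, 0]], [0.085, [0.345, 0.005, -0.007], [0, 0, 0]], [0.085, [0.345, 0.005, -0.007], [0, 0, 0]], [0.085, [0.345, 0.005, -0.007], [0, 0, 0]], [0.085, [0.345, 0.005, -0.007], [0, 0, 0]], [0.085, [0.345, 0.005, -0.007], [0, 0, 0]], [0.085, [0.345, 0.005, -0.007], [0, 0, 0]]]}}

```text
t: 1.82
position: [0.4614, 0.1735, 0.2597]
orientation: [-2.521, -1.873, 0.001]
ft_force: [-0.1, 0.3, -0.5]
opening: 0.0849
gripper_force: 0.0
```

```bash
python3 - <<'E'
from h import *
rel([.465,.185,.26],down(np.radians(73))); im=snap('wrist','w1'); print(robot.get_obs()['joint_positions'])
cv2.imwrite('pics/w1b.png',cv2.resize(im,(800,600),interpolation=cv2.INTER_CUBIC))
E
```

```text
shift [0.012, 0.0001, -0.0003] turn [-0.0011, 0.0001, 0.0038] dist 0.012
[ 9.04543069e-02 -2.22268807e-01 -2.05669105e-01  1.58870274e+00
 -2.90358291e-04  1.95531124e+00]
```

View pics/w1b.png

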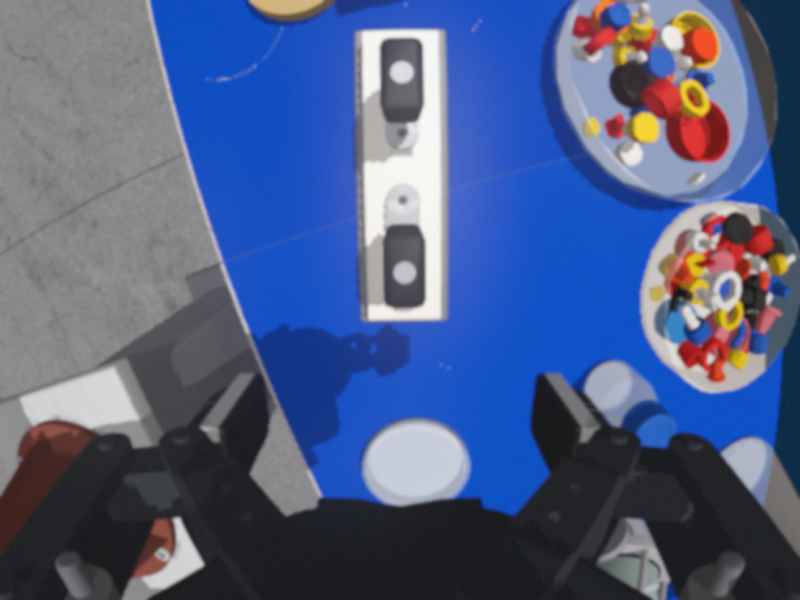

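The rack runs vertically at x≈405. The handle-top dots are at (401,72) and (404,272), and the head pin ends are at (402,133) and (401,200), all in the 800x600 picture.

```bash
python3 - <<'E'
from h import *
k=1.5625
g=lambda u,v,z:atz('w1',(u/k,v/k),z)
c=[g(357,31,.034),g(446,31,.034),g(447,320,.034),g(366,320,.034)]
print(np.round(c,4)); rc=np.mean(c,axis=0); print('rack',rc, 'L',np.linalg.norm(c[0]-c[3]),np.linalg.norm(c[1]-c[2]),np.linalg.norm(c[0]-c[1]))
for a,b in((0,3),(1,2)): d=c[a]-c[b]; print('yaw',np.degrees(np.arctan2(d[1],d[0])))
far,near=g(401,72,.13),g(404,272,.13); d=far-near; print('tops',far,near,np.linalg.norm(d),np.degrees(np.arctan2(d[1],d[0])))
pf,pn=g(402,133,.046),g(401,200,.046)
print('pins',pf,pn,np.linalg.norm((pf-far)[:2]),np.linalg.norm((pn-near)[:2]))
E
```

```text
[[0.4835 0.3578 0.034 ]
 [0.5469 0.3388 0.034 ]
 [0.4848 0.124  0.034 ]
 [0.4241 0.1423 0.034 ]]
rack [0.48483512 0.24073604 0.034     ] L 0.22352080112422032 0.2235811862280227 0.06618899759681388
yaw 74.59001429099739
yaw 73.88303781745655
tops [0.49825605 0.29442696 0.13      ] [0.46820063 0.18902824 0.13      ] 0.10960026212577151 74.0840083933342
pins [0.49182438 0.26990019 0.046     ] [0.47718225 0.22379154 0.046     ] 0.025356041821493102 0.03590481727876669
```

```bash
python3 - <<'E'
from h import *
rel([.468,.189,.107],down(np.radians(74.1)))
E
```

```text
shift [0.0185, 0.0017, 0.1527] turn [-0.0011, 0.0008, -0.0166] dist 0.154
```

{"api": "jog_arm", "payload": {"series": [[0.085, [0.0185, 0.002, 0.04], [0, 0, -0.017]], [0.085, [0.0185, 0.002, 0.08], [0, 0, -0.017]], [0.085, [0.0185, 0.002, 0.115], [0, 0, -0.017]], [0.085, [0.0185, 0.002, 0.14], [0, 0, -0.017]], [0.085, [0.0185, 0.002, 0.153], [0, 0, -0.017]], [0.085, [0.0185, 0.002, 0.153], [0, 0, -0.017]], [0.085, [0.0185, 0.002, 0.153], [0, 0, -0.017]]]}}

```text
t: 2.45
position: [0.469, 0.1871, 0.1081]
orientation: [2.511, 1.888, 0.0]
ft_force: [0.9, 0.3, 1.3]
opening: 0.0848
gripper_force: 0.0
```

{"api": "jog_arm", "payload": {"series": [[0.02, [0, 0, 0], [0, 0, 0]], [0.02, [0, 0, 0], [0, 0, 0]], [0.02, [0, 0, 0], [0, 0, 0]], [0.02, [0, 0, 0], [0, 0, 0]], [0.02, [0, 0, 0], [0, 0, 0]], [0.02, [0, 0, 0], [0, 0, 0]], [0.02, [0, 0, 0], [0, 0, 0]], [0.02, [0, 0, 0], [0, 0, 0]]], "force": 80}}

```text
t: 3.12
position: [0.4691, 0.1881, 0.108]
orientation: [2.509, 1.89, 0.001]
ft_force: [-2.2, -0.2, 6.6]
opening: 0.023
gripper_force: 78.9
```

```bash
python3 - <<'E'
from h import *
o=robot.get_obs();print(o['position'],o['orientation'],o['joint_positions'].round(3),o['ft_force'],o['torque'],o['gripper_force'])
rel([.468,.189,.107],down(np.radians(74.1)))
E
```

```text
[0.46907602 0.18807815 0.10801976] [2.50914400e+00 1.88974118e+00 1.12159711e-03] [ 0.122 -0.164 -0.43   1.304 -0.     1.973] [-2.18242768 -0.18233377  6.62843952] [0.02575587 0.3955183  0.00189942] 78.89923453330994
shift [0.0006, -0.0013, 0.001] turn [0.0008, -0.0003, -0.0023] dist 0.002
```

```bash
cat >> h.py <<'E'
def ringR(az,th,tilt=np.radians(30)):
    # ring frame: z=n, x = e rotated th about n (e: horizontal cross direction)
    n=np.array([np.sin(tilt)*np.cos(az),np.sin(tilt)*np.sin(az),np.cos(tilt)])
    e=np.array([-np.sin(az),np.cos(az),0]); f=np.cross(n,e)
    x=np.cos(th)*e+np.sin(th)*f; return np.c_[x,np.cross(n,x),n]
def toolfor(Rr): # tool z=-n, tool x = ring x
    return R.from_matrix(np.c_[Rr[:,0],-Rr[:,1],-Rr[:,2]])
E
python3 - <<'E'
from h import *
a=atz('top0',(345.5,185.5),.01);b=atz('top0',(290,198),.01);c=atz('top0',(277.5,154),.01);print(a,b,c)
az=np.radians(193); n=ringR(az,0)[:,2]; C=atz('top0',(321,167),.15)
def onpl(uv):
    o,v=ray('top0',uv); return o+v*((C-o)@n)/(v@n)
h1,h2=onpl((332,159.5)),onpl((311.3,179.5)); d=h2-h1; print(C,h1,h2,np.linalg.norm(d))
d/=np.linalg.norm(d); Rr=ringR(az,0); th=np.arctan2(d@Rr[:,1],d@Rr[:,0]); print('th',th)
C2=(h1+h2)/2; M=ringR(az,th); print(M.round(3),C2)
if M[1,0]<0: M=ringR(az,th+np.pi)
p=C2+M[:,2]*.16-M[:,0]*.10; print(p)
rel([.469,.188,.25],R.from_rotvec(robot.get_obs()['orientation']))
rel(p,toolfor(M))
E
```

```text
[ 0.52761657 -0.30196437  0.01      ] [ 0.49147279 -0.14197795  0.01      ] [ 0.61878368 -0.10688667  0.01      ]
[ 0.56170341 -0.20916092  0.15      ] [ 0.58017541 -0.23654509  0.15683494] [ 0.53093287 -0.1858007   0.13572387] 0.07379362945972733
th -2.5324490983934704
[[-0.667 -0.563 -0.487]
 [ 0.688 -0.717 -0.112]
 [-0.286 -0.41   0.866]] [ 0.55555414 -0.21117289  0.14627941]
[ 0.54433461 -0.29793426  0.31345173]
shift [-0.0001, 0.0001, -0.142] turn [0.0, 0.0, 0.0] dist 0.142
shift [-0.4463, 0.2067, -0.2054] turn [-0.5496, -0.0281, -1.0892] dist 0.533
```

{"api": "jog_arm", "payload": {"series": [[0.02, [0, 0, -0.03], [0, 0, 0]], [0.02, [0, 0, -0.065], [0, 0, 0]], [0.02, [0, 0, -0.105], [0, 0, 0]], [0.02, [0, 0, -0.142], [0, 0, 0]], [0.02, [-0.446, 0.207, -0.205], [-0.55, -0.028, -1.089]], [0.02, [-0.446, 0.207, -0.205], [-0.55, -0.028, -1.089]], [0.02, [-0.446, 0.207, -0.205], [-0.55, -0.028, -1.089]], [0.02, [-0.446, 0.207, -0.205], [-0.55, -0.028, -1.089]], [0.02, [-0.446, 0.207, -0.205], [-0.55, -0.028, -1.089]], [0.02, [-0.446, 0.207, -0.205], [-0.55, -0.028, -1.089]]]}}

```text
t: 3.95
position: [0.5035, -0.0337, 0.2778]
orientation: [1.673, 2.348, 0.248]
ft_force: [0.7, -0.1, -3.0]
opening: 0.023
gripper_force: 80.0
```

```bash
python3 - <<'E'
from h import *
M=ringR(np.radians(193),-2.53245)
rel([.5443,-.298,.3134],toolfor(M)); print(robot.get_obs()['joint_positions'].round(2),robot.get_obs()['position'])
E
```

```text
shift [-0.266, -0.0398, -0.0206] turn [-0.2433, -0.0153, -0.4821] dist 0.27
[-0.39 -0.57 -0.47  1.39  0.11  0.86] [ 0.50353913 -0.03373326  0.27780934]
```

{"api": "jog_arm", "payload": {"series": [[0.02, [-0.26, -0.04, -0.02], [-0.24, -0.015, -0.48]], [0.02, [-0.26, -0.04, -0.02], [-0.24, -0.015, -0.48]], [0.02, [-0.26, -0.04, -0.02], [-0.24, -0.015, -0.48]], [0.02, [-0.26, -0.04, -0.02], [-0.24, -0.015, -0.48]], [0.02, [-0.26, -0.04, -0.02], [-0.24, -0.015, -0.48]], [0.02, [-0.26, -0.04, -0.02], [-0.24, -0.015, -0.48]], [0.02, [-0.26, -0.04, -0.02], [-0.24, -0.015, -0.48]], [0.02, [-0.26, -0.04, -0.02], [-0.24, -0.015, -0.48]], [0.02, [-0.26, -0.04, -0.02], [-0.24, -0.015, -0.48]]]}}

```text
t: 4.7
position: [0.5407, -0.2932, 0.3096]
orientation: [0.98, 2.502, 0.401]
ft_force: [0.4, 0.8, -3.0]
opening: 0.023
gripper_force: 80.0
```

```bash
python3 - <<'E'
from h import *
M=ringR(np.radians(193),-2.53245)
rel([.5443,-.298,.3134],toolfor(M)); print(robot.get_obs()['joint_positions'].round(2),robot.get_obs()['joint_vel'].round(3))
im=snap('wrist','w2');cv2.imwrite('pics/w2b.png',cv2.resize(im,(800,600),interpolation=cv2.INTER_CUBIC))
E
```

```text
shift [-0.0068, 0.0002, -0.0021] turn [-0.0057, -0.0036, -0.0121] dist 0.007
[-0.93 -0.23 -0.2   1.38  0.47 -0.13] [ 0.041 -0.067 -0.039  0.013  0.007  0.01 ]
```

View pics/w2b.png

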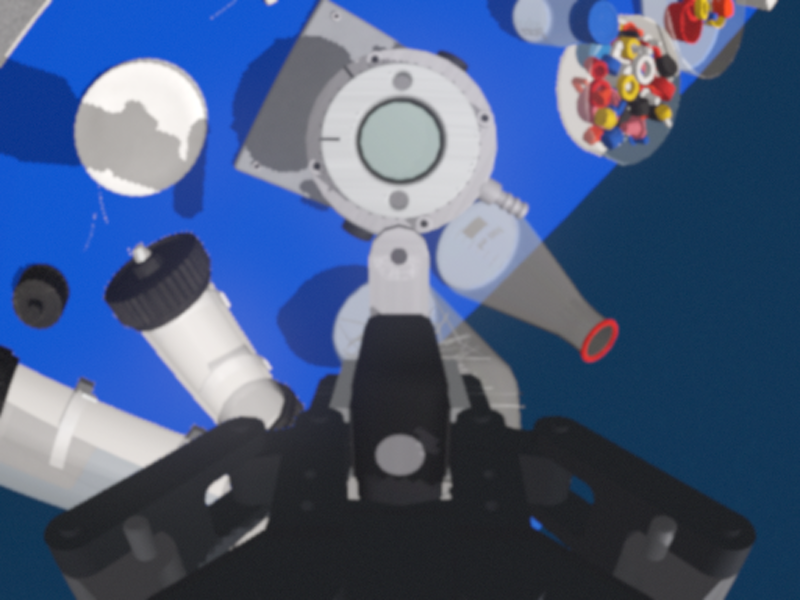

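Looking down on the ring nearly square. The holes are at (402,81) and (399,201), the window centre is at (401,141), the ring line is at (330,138) and the flange line is at about (348,70). The spanner head is at (400,255). I'll fit the ring pose with subpixel edges.

```bash
cat > fit.py <<'E'
from h import *
from scipy.optimize import least_squares
def holes(g,seeds,r=9):
    out=[]
    for u,v in seeds:
        for _ in range(4):
            yy,xx=np.mgrid[int(round(v))-r:int(round(v))+r+1,int(round(u))-r:int(round(u))+r+1]
            w=np.clip(.5*(np.percentile(g[yy,xx],85)+np.percentile(g[yy,xx],5))+20-g[yy,xx].astype(float),0,None)
            w[(xx-u)**2+(yy-v)**2>r*r]=0
            u,v=(w*xx).sum()/w.sum(),(w*yy).sum()/w.sum()
        out.append((u,v))
    return np.array(out)
def edge(g,c,r0,r1,sgn,n=72):
    pts=[]
    gb=cv2.GaussianBlur(g,(0,0),.8).astype(np.float32); rs=np.arange(r0,r1,.1)
    for a in np.linspace(0,2*np.pi,n,endpoint=False):
        x=(c[0]+rs*np.cos(a)).astype(np.float32)[None];y=(c[1]+rs*np.sin(a)).astype(np.float32)[None]
        d=sgn*np.gradient(cv2.remap(gb,x,y,cv2.INTER_LINEAR)[0]); i=d.argmax(); pts.append((x[0,i],y[0,i],d[i]))
    pts=np.array(pts); return pts[pts[:,2]>.4*np.median(pts[:,2])][:,:2]
def fit(f,seeds,x0,wr,free_tilt=False,orr=None):
    g=cv2.imread(f'pics/{f}.png',0); h=holes(g,seeds); c=h.mean(0); print('holes',h.round(2).tolist())
    E=[(edge(g,c,*wr,1),.027)]
    if orr: E.append((edge(g,c,*orr,-1),.047))
    def res(p):
        M=ringR(p[3],p[4],p[5] if free_tilt else np.radians(30)); C=p[:3]
        r=list(3*(proj(f,C+.036*M[:,0])-h[0]))+list(3*(proj(f,C-.036*M[:,0])-h[1]))
        for pts,rad in E:
            for q in pts:
                o,v=ray(f,q); X=o+v*(((C-o)@M[:,2])/(v@M[:,2])); r.append((np.linalg.norm(X-C)-rad)*1200)
        if free_tilt: r.append((p[5]-np.radians(30))*100)
        return r
    s=least_squares(res,x0,loss='soft_l1'); r=np.array(res(s.x))
    print('x',s.x.round(4).tolist(),'rms px',np.sqrt((r**2).mean()),'n',[len(e[0]) for e in E],'med',[np.median(r[4:4+len(E[0][0])]),np.median(r[4+len(E[0][0]):])]); return s.x
E
python3 - <<'E'
from fit import *
k=1.5625; s=[(402/k,81/k),(399/k,201/k)]
x0=[.5556,-.211,.1463,np.radians(193),-2.532]
fit('w2',s,x0,(24,34))
x=fit('w2',s,x0,(24,34),orr=(44,56))
fit('w2',s,x0+[np.radians(30)],(24,34),True,(44,56))
C=x[:3];M=ringR(x[3],x[4]);print(M.round(3),np.degrees(x[3]))
E
```

```text
holes [[257.25, 51.04], [254.81, 128.12]]
x [0.5583, -0.2109, 0.1433, 3.5535, -2.7394] rms px 0.683409374310187 n [72] med [np.float64(-0.10337225612950321), np.float64(nan)]
holes [[257.25, 51.04], [254.81, 128.12]]
x [0.5566, -0.2113, 0.1461, 3.3841, -2.59] rms px 1.1720742789880378 n [72, 70] med [np.float64(-0.4345560337747814), np.float64(0.16701281290332493)]
holes [[257.25, 51.04], [254.81, 128.12]]
x [0.5567, -0.2113, 0.1461, 3.3823, -2.5886, 0.5144] rms px 1.1678454871826651 n [72, 70] med [np.float64(-0.4384949031169032), np.float64(0.15843054306178828)]
[[-0.645 -0.59  -0.485]
 [ 0.718 -0.686 -0.12 ]
 [-0.262 -0.426  0.866]] 193.8923162592306
  return _methods._mean(a, axis=axis, dtype=dtype,
  ret = ret.dtype.type(ret / rcount)
```

```bash
python3 - <<'E'
from fit import *
k=1.5625
c1,c2=atz('w2',(322/k,2/k),.01),atz('w2',(238/k,167/k),.01); d=c1-c2; print('plate',c1,c2,np.linalg.norm(d),np.degrees(np.arctan2(d[1],d[0])))
g=cv2.imread('pics/w2.png',0); h=holes(g,[(399/k,256/k)],6); hb=holes(255-g,[(400/k,456/k)],16); print(h*k,hb*k)
o=robot.get_obs(); T=R.from_rotvec(o['orientation']); P=o['position']
for uv,z in((h[0],.062),(hb[0],-.022)):
    q,v=ray('w2',uv); q=T.inv().apply(q-P); v=T.inv().apply(v); print('tool',(q+v*(z-q[2])/v[2]).round(4))
for az in(193,194,195):
    h2=[(257.25,51.04),(254.81,128.12)]
    # rays + spacing with fixed az
    def res(p):
        M=ringR(np.radians(az),p[3]); return np.r_[proj('w2',p[:3]+.036*M[:,0])-h2[0],proj('w2',p[:3]-.036*M[:,0])-h2[1]]
    s=least_squares(res,[.5566,-.2113,.1461,-2.59]); print(az,s.x.round(4),s.cost)
x=s.x
# top-camera cross check
print(proj('top0',x[:3]))
E
```

```text
plate [ 0.47972037 -0.15814975  0.01      ] [ 0.53218763 -0.30242553  0.01      ] 0.1535197549858271 109.98427752781221
[[398.13187211 255.61993634]] [[399.56988467 454.19158533]]
tool [ 0.0366 -0.0019  0.062 ]
tool [ 0.0005 -0.0015 -0.022 ]
193 [ 0.5541 -0.2123  0.1516 -2.5761] 1.1131647788009906e-24
194 [ 0.5542 -0.2123  0.1515 -2.5913] 7.976784768752102e-24
195 [ 0.5543 -0.2123  0.1513 -2.6065] 6.485067729640894e-26
[322.34024753 169.81017851]
```

```bash
python3 - <<'E'
from fit import *
k=1.5625
im=cv2.imread('pics/w2.png').astype(float); sat=cv2.GaussianBlur((im[:,:,0]-im[:,:,2]).astype(np.float32),(0,0),.8)
def line(a,b,lo=.08,hi=.92):
    a=np.array(a)/k;b=np.array(b)/k;d=(b-a)/np.linalg.norm(b-a);n=np.array([-d[1],d[0]]);P=[]
    for t in np.linspace(lo,hi,40):
        s=np.arange(-5,5,.1); q=(a+(b-a)*t)[None]+s[:,None]*n
        pr=cv2.remap(sat,q[None,:,0].astype(np.float32),q[None,:,1].astype(np.float32),cv2.INTER_LINEAR)[0]
        i=np.abs(np.gradient(pr)).argmax(); P.append((s[i],*atz('w2',q[i],.008)))
    P=np.array(P); ok=abs(P[:,0]-np.median(P[:,0]))<2.5; P=P[ok]
    vx,vy,x,y=cv2.fitLine(P[:,1:3].astype(np.float32),cv2.DIST_HUBER,0,.001,.001).ravel()
    r=(P[:,1]-x)*vy-(P[:,2]-y)*vx; print(len(P),'yaw',np.degrees(np.arctan2(vy,vx)),'rms mm',r.std()*1e3,P[0,1:3],P[-1,1:3])
line((322,2),(238,167)); line((238,167),(305,195)); 
E
```

```text
40 yaw -70.30434 rms mm 0.40462282023396484 [ 0.48005604 -0.17104684] [ 0.52269785 -0.29228591]
40 yaw 19.080273 rms mm 0.23227663648519004 [ 0.53846514 -0.30344642] [ 0.5911898  -0.28541933]
```

```bash
cat >> h.py <<'E'
AZ=np.radians(199.3)
def solve_ring():
    from scipy.optimize import least_squares
    h2=[(257.25,51.04),(254.81,128.12)]
    def res(p):
        M=ringR(AZ,p[3]); return np.r_[proj('w2',p[:3]+.036*M[:,0])-h2[0],proj('w2',p[:3]-.036*M[:,0])-h2[1]]
    return least_squares(res,[.5546,-.2122,.151,-2.65]).x
OFF=np.array([.0005,-.0017,.074])
def goal(x,stand,turn=0,d=(0,0)):
    M=ringR(AZ,x[3]-turn); T=toolfor(M); p=x[:3]+M[:,2]*stand-T.apply(OFF-np.r_[d,0]); rel(p,T); return p
E
python3 - <<'E'
from h import *
x=solve_ring(); print(x); goal(x,.03)
E
```

```text
[ 0.55458388 -0.21229338  0.15087801 -2.67226844]
shift [0.0855, -0.0027, 0.0501] turn [-0.0332, 0.0441, 0.034] dist 0.099
```

{"api": "jog_arm", "payload": {"series": [[0.02, [0.03, -0.003, 0.01], [-0.033, 0.044, 0.034]], [0.02, [0.065, -0.003, 0.03], [-0.033, 0.044, 0.034]], [0.02, [0.0855, -0.003, 0.045], [-0.033, 0.044, 0.034]], [0.02, [0.0855, -0.003, 0.05], [-0.033, 0.044, 0.034]], [0.02, [0.0855, -0.003, 0.05], [-0.033, 0.044, 0.034]], [0.02, [0.0855, -0.003, 0.05], [-0.033, 0.044, 0.034]], [0.02, [0.0855, -0.003, 0.05], [-0.033, 0.044, 0.034]]]}}

```text
t: 5.33
position: [0.5077, -0.229, 0.2446]
orientation: [1.005, 2.51, 0.474]
ft_force: [0.5, 0.4, -3.1]
opening: 0.023
gripper_force: 79.8
```

```bash
python3 - <<'E'
from h import *
x=solve_ring(); goal(x,.03); o=robot.get_obs(); print(o['ft_force'],o['torque'],o['joint_positions'].round(2))
w=snap('wrist','w3'); s=snap('scene','s3')
cv2.imwrite('pics/c3.png',np.hstack([cv2.resize(w[0:300,110:410],(400,400)),cv2.resize(s[100:220,200:320],(400,400),interpolation=cv2.INTER_CUBIC)]))
E
```

```text
shift [0.0015, -0.0015, 0.002] turn [-0.0001, 0.0042, 0.0042] dist 0.003
[ 0.52729257  0.44697015 -3.05835142] [-0.2355675   0.69605985  0.01068959] [-0.92 -0.4  -0.45  1.34  0.5  -0.11]
```

View pics/c3.png

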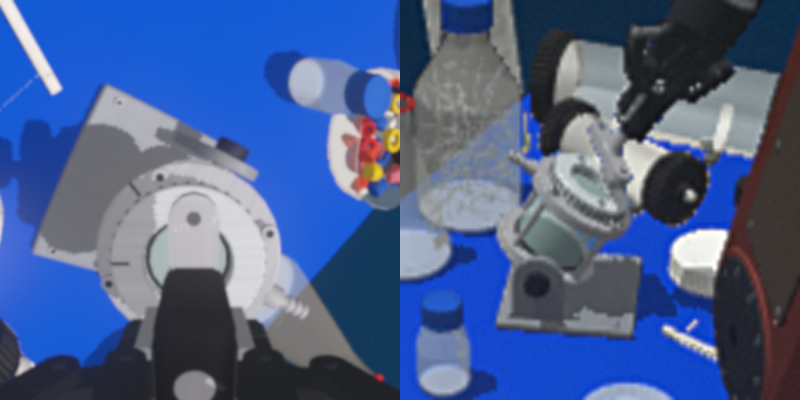

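The head is lined up over the ring with the pins clear of the face. I'll go down in small steps, watching the force.

{"api": "jog_arm", "payload": {"series": [[0.02, [0.0015, -0.0015, 0.005], [0, 0.004, 0.004]], [0.02, [0.0015, -0.0015, 0.01], [0, 0.004, 0.004]], [0.02, [0.0015, -0.0015, 0.014], [0, 0.004, 0.004]], [0.02, [0.0015, -0.0015, 0.017], [0, 0.004, 0.004]], [0.02, [0.0015, -0.0015, 0.018], [0, 0.004, 0.004]], [0.02, [0.0015, -0.0015, 0.018], [0, 0.004, 0.004]], [0.02, [0.0015, -0.0015, 0.018], [0, 0.004, 0.004]]]}}

```text
t: 6.02
position: [0.5138, -0.2257, 0.2263]
orientation: [1.012, 2.513, 0.48]
ft_force: [0.2, -0.1, -3.0]
opening: 0.023
gripper_force: 79.9
```

```bash
python3 - <<'E'
from h import *
x=solve_ring(); goal(x,.014); goal(x,0);o=robot.get_obs(); print(o['ft_force'],o['torque'])
E
```

```text
shift [-0.001, 0.0009, -0.0013] turn [0.0001, -0.0021, -0.0016] dist 0.002
shift [-0.001, 0.0009, 0.0127] turn [0.0001, -0.0021, -0.0016] dist 0.013
[ 0.22431004 -0.11231804 -2.9896677 ] [-0.30929895  0.77351181 -0.03508336]
```

{"api": "jog_arm", "payload": {"series": [[0.02, [-0.001, 0.001, 0.0], [0, -0.002, -0.002]], [0.02, [-0.001, 0.001, 0.001], [0, -0.002, -0.002]], [0.02, [-0.001, 0.001, 0.002], [0, -0.002, -0.002]], [0.02, [-0.001, 0.001, 0.003], [0, -0.002, -0.002]], [0.02, [-0.001, 0.001, 0.004], [0, -0.002, -0.002]], [0.02, [-0.001, 0.001, 0.004], [0, -0.002, -0.002]]]}}

```text
t: 6.52
position: [0.5169, -0.225, 0.2232]
orientation: [1.01, 2.513, 0.478]
ft_force: [-1.5, 0.4, -2.7]
opening: 0.0232
gripper_force: 79.9
```

```bash
python3 - <<'E'
from h import *
x=solve_ring(); goal(x,0);o=robot.get_obs(); T=R.from_rotvec(o['orientation']);print(T.inv().apply(o['ft_force']),T.inv().apply(o['torque']))
E
```

```text
shift [-0.0001, -0.0, 0.0086] turn [0.0, -0.0002, 0.0003] dist 0.009
[ 1.94181919 -1.81438335  1.72747619] [ 0.72092452  0.37352441 -0.00831643]
```

{"api": "jog_arm", "payload": {"series": [[0.02, [0, 0, 0.001], [0, 0, 0]], [0.02, [0, 0, 0.002], [0, 0, 0]], [0.02, [0, 0, 0.003], [0, 0, 0]], [0.02, [0, 0, 0.004], [0, 0, 0]], [0.02, [0, 0, 0.004], [0, 0, 0]]]}}

```text
t: 6.93
position: [0.5187, -0.2248, 0.2198]
orientation: [1.01, 2.512, 0.477]
ft_force: [-0.7, -2.6, -3.2]
opening: 0.0229
gripper_force: 79.9
```

```bash
cat >> h.py <<'E'
def st(x=None,z=0,turn=0):
    goal(solve_ring(),z,turn); o=robot.get_obs(); T=R.from_rotvec(o['orientation'])
    # net of the free-air reading (world 0.2,-.1,-3)
    print('t',o['t'],'F tool',T.inv().apply(o['ft_force']-np.array([.3,.2,-3.])).round(1),'M',T.inv().apply(o['torque']).round(2),'open',round(o['opening'],4),'grip',o['gripper_force'])
E
python3 -c "
from h import *
st()"
```

```text
shift [0.0002, 0.0002, 0.0047] turn [-0.0007, 0.0003, 0.0003] dist 0.005
t 6.9333 F tool [-1.3 -2.6 -0.8] M [ 1.5   0.05 -0.04] open 0.0229 grip 79.8849892616272
```

{"api": "jog_arm", "payload": {"series": [[0.02, [0, -0.0003, 0.001], [0, 0, 0]], [0.02, [0, -0.0003, 0.002], [0, 0, 0]], [0.02, [0, -0.0003, 0.003], [0, 0, 0]], [0.02, [0, -0.0003, 0.004], [0, 0, 0]], [0.02, [0, -0.0003, 0.004], [0, 0, 0]]]}}

```text
t: 7.35
position: [0.5205, -0.2241, 0.2162]
orientation: [1.01, 2.512, 0.477]
ft_force: [-0.3, -3.8, -4.1]
opening: 0.0231
gripper_force: 79.9
```

```bash
python3 -c "
from h import *
st()"
```

```text
shift [0.0001, 0.0004, 0.0006] turn [-0.0003, 0.0001, 0.0003] dist 0.001
t 7.35 F tool [-2.2 -3.5  0.1] M [ 1.65 -0.07 -0.04] open 0.0231 grip 79.86608505249023
```

{"api": "jog_arm", "payload": {"series": [[0.02, [-0.0003, -0.0006, 0.0005], [0, 0, 0]], [0.02, [-0.0003, -0.0006, 0.001], [0, 0, 0]], [0.02, [-0.0003, -0.0006, 0.0015], [0, 0, 0]], [0.02, [-0.0003, -0.0006, 0.002], [0, 0, 0]], [0.02, [-0.0003, -0.0006, 0.0025], [0, 0, 0]], [0.02, [-0.0003, -0.0006, 0.0025], [0, 0, 0]]]}}

```text
t: 7.85
position: [0.5214, -0.2241, 0.2147]
orientation: [1.01, 2.512, 0.478]
ft_force: [-8.0, 0.6, 4.8]
opening: 0.0231
gripper_force: 81.6
```

```bash
python3 -c "
from h import *
st()"
```

```text
shift [0.0003, 0.0005, -0.0011] turn [-0.0001, 0.0, 0.0002] dist 0.001
t 7.85 F tool [  4.   -1.1 -10.6] M [ 1.07  1.23 -0.  ] open 0.0231 grip 81.55890941619873
```

{"api": "jog_arm", "payload": {"series": [[0.02, [0, 0, 0.001], [0, 0, 0]], [0.02, [0, 0, 0.001], [0, 0, 0]], [0.02, [0, 0, 0.001], [0, 0, 0]], [0.02, [0, 0, 0.001], [0, 0, 0]]]}}

```text
t: 8.18
position: [0.5215, -0.2241, 0.2147]
orientation: [1.011, 2.512, 0.477]
ft_force: [-17.9, 1.3, 12.4]
opening: 0.0234
gripper_force: 82.9
```

```bash
python3 - <<'E'
from h import *
st()
w=snap('wrist','w4'); s=snap('scene','s4')
cv2.imwrite('pics/c4.png',np.hstack([cv2.resize(w[0:300,110:410],(400,400)),cv2.resize(s[120:200,220:300],(400,400),interpolation=cv2.INTER_CUBIC)]))
E
```

```text
shift [0.0004, 0.0005, -0.0012] turn [-0.0008, 0.0003, -0.0002] dist 0.001
t 8.1833 F tool [  9.4  -3.  -21.7] M [ 1.35  2.41 -0.08] open 0.0234 grip 82.88613796234131
```

View pics/c4.png

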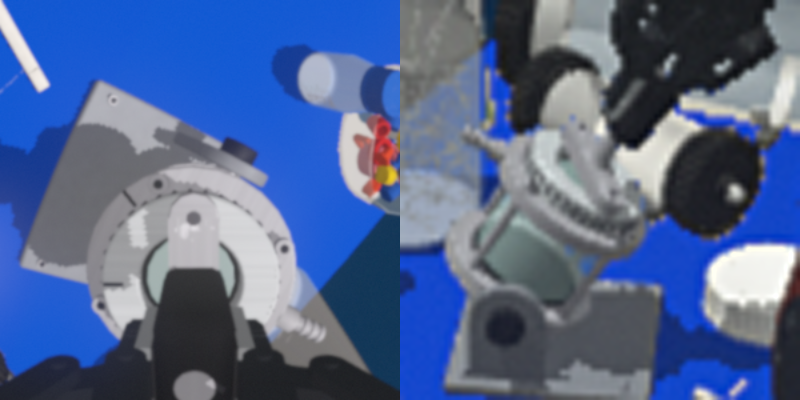

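{"api": "jog_arm", "payload": {"series": [[0.02, [0.0004, 0, -0.0007], [0, 0, 0.05]], [0.02, [0.0004, 0, -0.0007], [0, 0, 0.11]], [0.02, [0.0004, 0, -0.0007], [0, 0, 0.18]], [0.02, [0.0004, 0, -0.0007], [0, 0, 0.25]], [0.02, [0.0004, 0, -0.0007], [0, 0, 0.32]], [0.02, [0.0004, 0, -0.0007], [0, 0, 0.39]], [0.02, [0.0004, 0, -0.0007], [0, 0, 0.46]], [0.02, [0.0004, 0, -0.0007], [0, 0, 0.53]], [0.02, [0.0004, 0, -0.0007], [0, 0, 0.6]], [0.02, [0.0004, 0, -0.0007], [0, 0, 0.6]]]}}

```text
t: 9.12
position: [0.5207, -0.2252, 0.2142]
orientation: [1.77, 2.168, 0.635]
ft_force: [-10.6, -6.3, 3.6]
opening: 0.0233
gripper_force: 81.6
```

```bash
python3 -c "
from h import *
st(turn=.6)"
```

```text
shift [0.0004, 0.0013, -0.001] turn [-0.0021, 0.0028, -0.0043] dist 0.002
t 9.1167 F tool [ -3.6  -7.1 -11.9] M [ 2.67 -0.56 -0.18] open 0.0233 grip 81.58312439918518
```

{"api": "jog_arm", "payload": {"series": [[0.02, [-0.0002, -0.0006, 0], [0, 0, 0.07]], [0.02, [-0.0002, -0.0006, 0], [0, 0, 0.14]], [0.02, [-0.0002, -0.0006, 0], [0, 0, 0.2]], [0.02, [-0.0002, -0.0006, 0], [0, 0, 0.25]], [0.02, [-0.0002, -0.0006, 0], [0, 0, 0.29]], [0.02, [-0.0002, -0.0006, 0], [0, 0, 0.32]], [0.02, [-0.0002, -0.0006, 0], [0, 0, 0.34]], [0.02, [-0.0002, -0.0006, 0], [0, 0, 0.34]]]}}

```text
t: 9.78
position: [0.5203, -0.2254, 0.214]
orientation: [2.156, 1.881, 0.708]
ft_force: [-11.7, -6.2, 3.9]
opening: 0.0233
gripper_force: 81.6
```

```bash
python3 -c "
from h import *
st(turn=.94)"
```

```text
shift [0.0005, 0.0014, -0.001] turn [-0.0007, 0.003, -0.0013] dist 0.002
t 9.7833 F tool [ -5.6  -6.3 -12.7] M [ 2.25 -1.33 -0.22] open 0.0233 grip 81.60506129264832
```

Torque is still only friction. I'll keep turning slowly until the stop shows up in the torque.

{"api": "jog_arm", "payload": {"series": [[0.02, [-0.0004, -0.0005, 0], [0, 0, 0.02]], [0.02, [-0.0004, -0.0005, 0], [0, 0, 0.04]], [0.02, [-0.0004, -0.0005, 0], [0, 0, 0.06]], [0.02, [-0.0004, -0.0005, 0], [0, 0, 0.06]]]}}

```text
t: 10.12
position: [0.5201, -0.2254, 0.2139]
orientation: [2.217, 1.826, 0.719]
ft_force: [-12.0, -4.5, 5.0]
opening: 0.0236
gripper_force: 82.9
```

```bash
python3 - <<'E'
from h import *
st(turn=1.0)
w=snap('wrist','w5');cv2.imwrite('pics/c5.png',cv2.resize(w[50:260,150:360],(600,600),interpolation=cv2.INTER_CUBIC))
E
```

```text
shift [0.0006, 0.0016, -0.001] turn [-0.0001, 0.0028, 0.0014] dist 0.002
t 10.1167 F tool [ -4.1  -6.2 -13.5] M [ 2.26 -1.16 -1.76] open 0.0236 grip 82.9343318939209
```

View pics/c5.png

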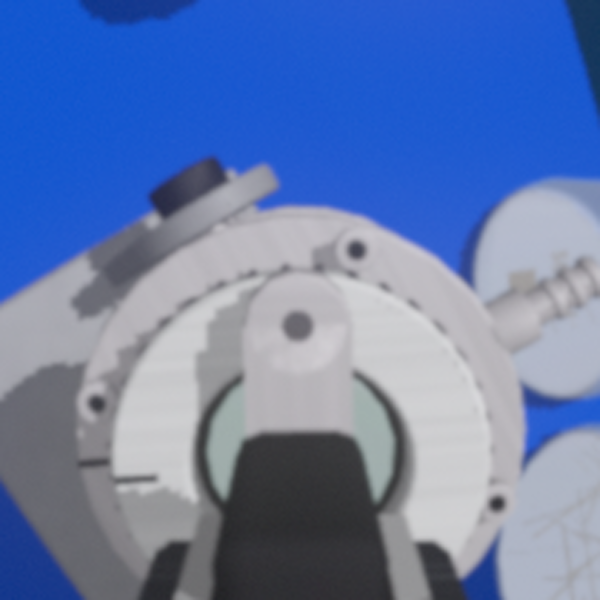

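The torque jumped to 1.8 N m. Allowing for the flange being lower, the ring line at (135,480) meets the flange line at (95,463), so the ring is home. I'll hold, ease the torque and withdraw.

{"api": "jog_arm", "payload": {"series": [[0.02, [0, 0, 0], [0, 0, 0.01]], [0.02, [0, 0, 0], [0, 0, 0.01]], [0.02, [0, -0.0005, -0.0005], [0, 0, -0.02]], [0.02, [0, -0.0008, -0.0008], [0, 0, -0.04]], [0.02, [0, -0.0008, -0.001], [0, 0, -0.04]], [0.02, [0, -0.0008, -0.001], [0, 0, -0.04]]]}}

```text
t: 10.67
position: [0.5196, -0.2248, 0.2139]
orientation: [2.175, 1.864, 0.716]
ft_force: [1.6, -3.3, -2.3]
opening: 0.023
gripper_force: 80.0
```

```bash
python3 -c "
from h import *
st(turn=1.0)"
```

```text
shift [-0.0001, 0.0021, -0.0009] turn [0.0011, 0.0004, 0.0402] dist 0.002
t 10.6667 F tool [-3.1  2.1 -0.6] M [-0.06 -1.28 -0.15] open 0.023 grip 80.03427743911743
```

Forces are near zero, so I'll withdraw.

{"api": "jog_arm", "payload": {"series": [[0.02, [0, 0, -0.003], [0, 0, 0]], [0.02, [0, 0, -0.007], [0, 0, 0]], [0.02, [0, 0, -0.012], [0, 0, 0]], [0.02, [0, 0, -0.018], [0, 0, 0]], [0.02, [0, 0, -0.025], [0, 0, 0]], [0.02, [0, 0, -0.04], [0, 0, 0]], [0.02, [0, 0, -0.065], [0, 0, 0]], [0.02, [0, 0, -0.09], [0, 0, 0]], [0.02, [0, 0, -0.09], [0, 0, 0]], [0.02, [0, 0, -0.09], [0, 0, 0]]]}}

```text
t: 11.5
position: [0.4768, -0.2401, 0.2928]
orientation: [2.175, 1.862, 0.715]
ft_force: [0.4, 0.6, -3.3]
opening: 0.0235
gripper_force: 80.4
```

```bash
python3 - <<'E'
from h import *
st(turn=1.0); w=snap('wrist','w6');cv2.imwrite('pics/c6.png',cv2.resize(w,(600,450)))
G=R.from_rotvec([2.50914,1.88974,.00112])
rel([.4691,.1881,.21],G); print(robot.get_obs()['joint_positions'].round(2))
E
```

```text
shift [0.0003, 0.0017, 0.0902] turn [0.0018, 0.0017, 0.0401] dist 0.09
t 11.5 F tool [ 0.3 -0.1  0.4] M [ 0.77 -0.37  0.02] open 0.0235 grip 80.43638706207275
shift [0.3937, -0.125, 0.1373] turn [0.4451, -0.275, 0.1226] dist 0.435
[-0.99 -0.43 -0.38  1.47  0.51  0.77]
```

View pics/c6.png

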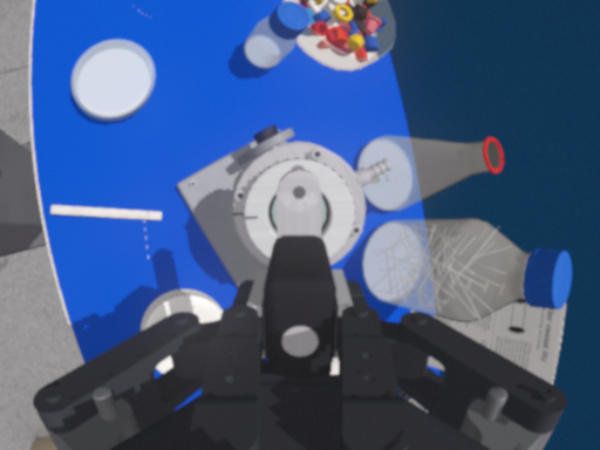

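The marks line up at (238,214) and (250,217), so the ring stayed home. Next I return over the empty slot.

{"api": "jog_arm", "payload": {"series": [[0.02, [0.3937, -0.125, 0.117], [0.445, -0.275, 0.123]], [0.02, [0.3937, -0.125, 0.117], [0.445, -0.275, 0.123]], [0.02, [0.3937, -0.125, 0.117], [0.445, -0.275, 0.123]], [0.02, [0.3937, -0.125, 0.117], [0.445, -0.275, 0.123]], [0.02, [0.3937, -0.125, 0.117], [0.445, -0.275, 0.123]], [0.02, [0.3937, -0.125, 0.117], [0.445, -0.275, 0.123]], [0.02, [0.3937, -0.125, 0.117], [0.445, -0.275, 0.123]], [0.02, [0.3937, -0.125, 0.117], [0.445, -0.275, 0.123]], [0.02, [0.3937, -0.125, 0.117], [0.445, -0.275, 0.123]], [0.02, [0.3937, -0.125, 0.117], [0.445, -0.275, 0.123]]]}}

```text
t: 12.38
position: [0.4589, 0.1678, 0.2289]
orientation: [-2.508, -1.891, 0.0]
ft_force: [1.4, -0.6, -3.0]
opening: 0.023
gripper_force: 80.2
```

{"api": "jog_arm", "payload": {"series": [[0.02, [0, 0, 0], [0, 0, 0]], [0.02, [0, 0, 0], [0, 0, 0]], [0.02, [0, 0, 0], [0, 0, 0]]]}}

```text
t: 12.63
position: [0.4594, 0.1656, 0.2295]
orientation: [-2.507, -1.892, 0.001]
ft_force: [-0.9, 0.3, -3.1]
opening: 0.0228
gripper_force: 80.1
```

```bash
python3 - <<'E'
from h import *
rel([.4691,.1881,.108],R.from_rotvec([2.50914,1.88974,.00112])); print(robot.get_obs()['position'])
E
```

```text
shift [0.0244, 0.0032, 0.1215] turn [-0.0017, 0.0005, 0.0019] dist 0.124
[0.45942774 0.1655522  0.22947901]
```

{"api": "jog_arm", "payload": {"series": [[0.02, [0.0244, 0.0032, 0.03], [0, 0, 0.002]], [0.02, [0.0244, 0.0032, 0.06], [0, 0, 0.002]], [0.02, [0.0244, 0.0032, 0.08], [0, 0, 0.002]], [0.02, [0.0244, 0.0032, 0.095], [0, 0, 0.002]], [0.02, [0.0244, 0.0032, 0.1], [0, 0, 0.002]], [0.02, [0.0244, 0.0032, 0.1], [0, 0, 0.002]], [0.02, [0.0244, 0.0032, 0.1], [0, 0, 0.002]]]}}

```text
t: 13.22
position: [0.4704, 0.1868, 0.1314]
orientation: [2.512, 1.886, 0.002]
ft_force: [1.1, 0.2, -2.5]
opening: 0.0232
gripper_force: 80.0
```

```bash
python3 - <<'E'
from fit import *
o=robot.get_obs(); w=snap('wrist','w7'); rel([.4691,.1881,.108],R.from_rotvec([2.50914,1.88974,.00112]),o)
k=1.5625
h=holes(cv2.imread('pics/w7.png',0),[(398/k,256/k)],6)
T=R.from_rotvec(o['orientation']); q,v=ray('w7',h[0]); q=T.inv().apply(q-o['position']); v=T.inv().apply(v); print('tool',(q+v*(.062-q[2])/v[2]).round(4),h*k)
E
```

```text
shift [0.0008, -0.0016, 0.0234] turn [0.0005, -0.0003, -0.0031] dist 0.023
tool [ 0.037  -0.0009  0.062 ] [[398.16212165 255.66599783]]
```

The spanner hasn't slipped in the jaws: its pin mark is at the same pixel as before. Lowering it into the slot.

{"api": "jog_arm", "payload": {"series": [[0.02, [0.0006, -0.0012, 0.003], [0, 0, -0.003]], [0.02, [0.0006, -0.0012, 0.006], [0, 0, -0.003]], [0.02, [0.0006, -0.0012, 0.009], [0, 0, -0.003]], [0.02, [0.0006, -0.0012, 0.012], [0, 0, -0.003]], [0.02, [0.0006, -0.0012, 0.015], [0, 0, -0.003]], [0.02, [0.0006, -0.0012, 0.018], [0, 0, -0.003]], [0.02, [0.0006, -0.0012, 0.02], [0, 0, -0.003]], [0.02, [0.0006, -0.0012, 0.022], [0, 0, -0.003]], [0.02, [0.0006, -0.0012, 0.022], [0, 0, -0.003]]]}}

```text
t: 14.02
position: [0.4688, 0.1884, 0.1083]
orientation: [2.508, 1.892, 0.001]
ft_force: [-0.2, -0.0, -2.5]
opening: 0.0237
gripper_force: 80.4
```

```bash
python3 - <<'E'
from h import *
rel([.4691,.1881,.108],R.from_rotvec([2.50914,1.88974,.00112]));print(robot.get_obs()['ft_force'],robot.get_obs()['torque'])
E
```

```text
shift [-0.0002, 0.0004, 0.0003] turn [-0.0004, 0.0001, 0.0014] dist 0.001
[-0.22726567 -0.03332929 -2.50005925] [-0.01940729 -0.00344421  0.03173983]
```

Down 0.5 mm more, then open and retreat straight up.

{"api": "jog_arm", "payload": {"series": [[0.02, [0, 0, 0.0005], [0, 0, 0]], [0.02, [0, 0, 0.0005], [0, 0, 0]], [0.085, [0, 0, 0.0005], [0, 0, 0]], [0.085, [0, 0, 0.0005], [0, 0, 0]], [0.085, [0, 0, 0.0005], [0, 0, 0]], [0.085, [0, 0, 0.0005], [0, 0, 0]], [0.085, [0, 0, 0.0005], [0, 0, 0]], [0.085, [0, 0, 0.0005], [0, 0, 0]], [0.085, [0, 0, 0.0005], [0, 0, 0]], [0.085, [0, 0, 0.0005], [0, 0, 0]]]}}

```text
t: 14.85
position: [0.469, 0.1885, 0.1083]
orientation: [2.508, 1.891, 0.001]
ft_force: [-0.5, 1.0, 0.8]
opening: 0.085
gripper_force: 0.0
```

{"api": "jog_arm", "payload": {"series": [[0.085, [0, 0, -0.02], [0, 0, 0]], [0.085, [0, 0, -0.05], [0, 0, 0]], [0.085, [0, 0, -0.09], [0, 0, 0]], [0.085, [0, 0, -0.13], [0, 0, 0]], [0.085, [-0.03, 0, -0.15], [0, 0, 0]], [0.085, [-0.03, 0, -0.15], [0, 0, 0]], [0.085, [-0.03, 0, -0.15], [0, 0, 0]], [0.085, [-0.03, 0, -0.15], [0, 0, 0]]]}}

```text
t: 15.52
position: [0.4605, 0.1596, 0.2575]
orientation: [-2.509, -1.891, -0.001]
ft_force: [0.1, 0.6, -0.7]
opening: 0.085
gripper_force: 0.0
```

```bash
python3 - <<'E'
from h import *
w=snap('wrist','w8'); t=snap('top','t8');s=snap('scene','s8')
r=lambda im,x,y,W,H:cv2.resize(im[y:y+H,x:x+W],(400,300),interpolation=cv2.INTER_CUBIC)
cv2.imwrite('pics/c8.png',np.vstack([np.hstack([r(w,0,0,512,384),r(t,0,0,512,384)]),np.hstack([r(s,165,215,100,75),r(s,215,130,100,75)])]))
E
```

```text
(no output)
```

View pics/c8.png

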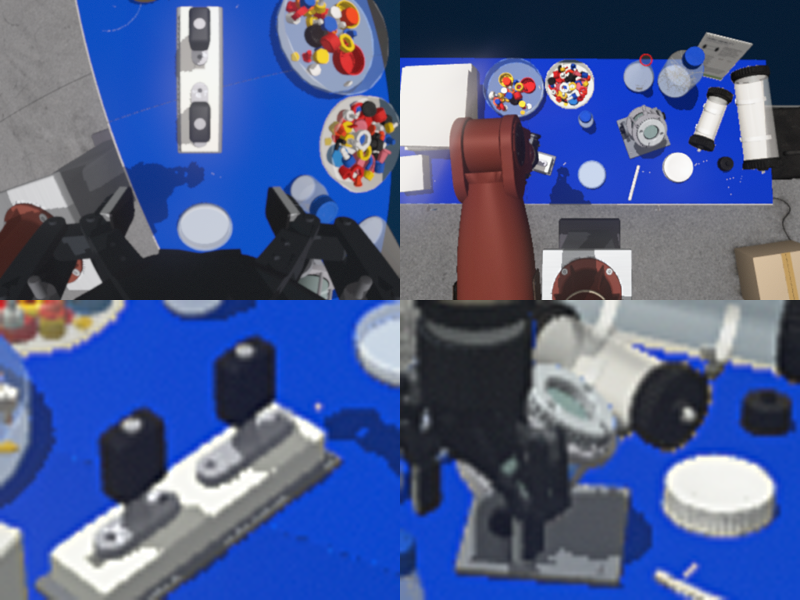

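Both spanners stand upright in the rack exactly as at the start, and the dish, bottle and lid haven't moved. Handing in.

```bash
python3 -c "
from cell import robot
print(robot.close_job())"
```

```text
the job is handed in; nothing more can be done
None
```

The ring is turned home to its stop, the wide spanner is back upright in its slot, and nothing else was disturbed; the job was handed in at about 15.7 s, and no verdict came back.

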